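# Stow the galley tins for sea

### The arm

A 6-joint arm with a two-finger parallel gripper is mounted at the origin on the work surface. World frame = base frame: x ahead of the robot, y to its left, z up, the work surface at z = 0. Lengths are in m, angles in rad, forces in N, time in s.
With the tool pointing down it reaches from about 0.35 to 0.775 m from the base axis. Payload 5.5 kg.
Tool frame: the origin (TCP) lies between the finger pads; the fingertips stand 19 mm ahead of it and the grasp point (between the pads) is the TCP; z points along the fingers, y is the direction in which the jaws open and shut (so a half turn about z gives the same grasp; the last joint's range is limited). The gripper opens to 85 mm and grips with 20 to 120 N. Pads are 22 mm wide; open, the fingers measure 114 mm over their backs; the gripper's body (76 mm by 85 mm) begins 54 mm behind the grasp point. The pads swing forward as they close: fully open they stand 13 mm farther back than shut.
Start: joints at [1, 0.313, 0.046, 1.304, 0, 1.431], TCP at [0.24, 0.522, 0.25] pointing down, gripper open.
Joint ranges: [-2.76, 2.76], [-0.86, 1.69], [-1.03, 1.26], [-2.2, 2.34], [-1.47, 1.5], [-3.14, 3.14]. Speed limits (rad/s): [2.57, 2.57, 3.14, 3.14, 3.14, 3.14].

### API

Orientations are given as a unit quaternion [w, x, y, z].
In Python, from workcell import get_state, cams, workorder gives the robot as it stands.
- The arm moves only by the tool play_rows, never from a script. Its argument "series" is text: rows parted by semicolons, each of 7 numbers parted by spaces: the opening in per cent of the stroke, from 0 (shut) to 100 (fully open), then the shift along the tool's x, y, z in cm, then the turn, a rotation vector about the tool's x, y, z in degrees. A call has 1 to 12 rows; each row shifts and turns the commanded pose from where the row before left it, along the tool's axes as they then stand; what a row does not reach is not made up. A row lasts 1/8 s, in which the tool goes at most 62.5 mm and 10.7 degrees, less where a joint would pass 70% of its speed; a pose out of reach is approached as far as the arm can. A call with a gripper value outside its range is refused whole. The fingers move at their own pace and stop on an object; "newtons" is the grip in N (left out, the last holds). Time passes only in rows, so rows that do not move let the fingers close. It gives the time, the measured TCP pose, the force and the opening at its end, in the units of the state.
- get_state(): the state, without advancing time (a new reading comes with each control period).
- cams.read_camera(name): name is "side" or "top"; returns the picture (480x640x3 uint8, red, green, blue); there is no depth.
- cams.get_calibration(name): a dict with "fx", "fy", "cx", "cy" (pixels), "distortion" ([k1, k2, p1, p2, k3] as OpenCV has them; the pictures are not rectified), "rvec" (rotation vector, rad) and "tvec" (3), from world to camera coordinates, as OpenCV has them. Camera axes: x right, y down, z forward; pixel columns grow to the right and rows downward; lengths in m; the calibration is good to about 2 mm. A picture is of the moment at which its call begins. get_calibration takes no time and is no camera call.
- workorder.hand_in(): hands the job in, once; it reports no verdict.
The state is a dict: "clock": time; "joint_pos": joint angles; "qvel": joint speeds; "tau": joint torques, N m; "tcp_pos": TCP position; "orientation": TCP orientation; "wrist_force": force on the tool from outside, world axes, zero at the start; "ft_torque": the same for the moment, N m; "finger_gap": finger opening in m.
Only numpy, scipy, OpenCV 4.12 (cv2) and the standard library are available. Lean on these libraries where they do the work, as an engineer would, in place of code of your own. Each camera call takes 0.05 s, during which the arm holds its last target.

### The job

Stow the dry-goods tins for sea: one of the two big white tins (red lid, black lid) is full and the other nearly empty, so lift them to feel which is which. Stand the full one in the middle of the cork mat, stack the green tin centred on it and then the small yellow tin centred on the green one, and stand the nearly empty one in the blue refill tray. All tins stay upright; leave the salt shaker and the egg cup where they are.

Things in the scene. Friction and masses are not known exactly. Their poses are not given: they have to be found in the camera images.
- tin_red_center (a point): closed round tin, white body, red lid with a flat top, 66 mm diameter, 80 mm tall, standing upright. It looks the same as the other big tin but for the lid. One of the two big tins is full (0.6 to 0.8 kg in all), the other all but empty (about 0.17 kg in all); which one changes from run to run and only its weight tells. The point is the tin's centre, 40 mm above its underside; z is up the tin's axis.
- tin_black_center (a point): closed round tin, white body, black lid with a flat top, 66 mm diameter, 80 mm tall, standing upright. It looks the same as the other big tin but for the lid. One of the two big tins is full (0.6 to 0.8 kg in all), the other all but empty (about 0.17 kg in all); which one changes from run to run and only its weight tells. The point is the tin's centre, 40 mm above its underside; z is up the tin's axis.
- tin_green_center (a point): closed round tin, green all over, flat top, 56 mm diameter, 60 mm tall, 0.1 to 0.2 kg, standing upright. The point is its centre, 30 mm above its underside; z is up its axis.
- tin_yellow_center (a point): small closed round tin, yellow all over, flat top, 46 mm diameter, 50 mm tall, 0.07 to 0.13 kg, standing upright. The point is its centre, 25 mm above its underside; z is up its axis.
- mat: round brown cork stowage mat fixed to the counter, 96 mm diameter, 6 mm thick, flat. The origin is the centre of its underside, on the counter (z = 0).
- tray: low blue open-topped refill tray fixed to the counter, 130 mm along its x, 120 mm along its y, walls 25 mm high and 5 mm thick, inner floor 5 mm above its underside. The origin is the centre of its underside, on the counter.
- salt_center (a point): salt shaker, clear glass with a rounded steel cap, 38 mm diameter at the foot, 49 mm tall, loose; a bystander, to be left alone. The point is its centre, 24.5 mm above its underside; z is up.
- eggcup_center (a point): small brown terracotta egg cup, 44 mm diameter, 45 mm tall, open at the top, loose; a bystander, to be left alone. The point is its centre, 22.5 mm above its underside; z is up.
Things that resemble listed ones, but are neither listed nor needed, are in the scene too. What is shaped like the part that bears tin_red_center but pink is not meant.

How it is judged:
By the outcome, as a careful person would: the job done as asked, in the order asked, and still so for the second after the job is handed in, with the robot touching nothing.
It also fails if it takes over 128 s, if anything falls off the work surface, if the arm or the gripper's body presses on something with over 40 N, if the wrist force passes 120 N, or if a joint passes its speed limit or range.

## Working session

There is one attempt and no reset: what is moved stays moved. The work goes in short steps, Python scripts to look and compute and a tool call to move; the robot and the scene stay as the last step left them, time stands still between calls to the robot, and variables do not carry over. Pictures are saved under pics/ and viewed, and the job is handed in when it is done.

Besides the shell and the picture viewer there is one more tool, called after ">>>" as name(argument=value, ...) on one line, values as JSON. play_rows: Moves the arm, as the interface text tells. Its arguments: {"type":"object","properties":{"series":{"type":"string"},"newtons":{"type":"number"}},"required":["series"]}

```bash
mkdir -p pics; ls
python3 - <<'E'
from workcell import get_state, cams
import cv2
s=get_state(); print(s)
for n in("side","top"):
    im=cams.read_camera(n); cv2.imwrite(f"pics/{n}0.png",im[:,:,::-1]); print(n,cams.get_calibration(n))
E
```

```text
pics
{'clock': 0.0, 'joint_pos': array([1.00035910e+00, 3.13977104e-01, 4.49686982e-02, 1.30351684e+00,
       2.37774317e-05, 1.43121234e+00]), 'qvel': array([-1.65417156e-03, -1.31108675e-04,  7.05140202e-05,  1.78380599e-04,
       -4.45248177e-04,  8.24459555e-04]), 'tau': array([ 8.70808049e-05, -4.80629826e+01,  2.98531544e+01,  1.94674870e-02,
       -1.29602954e-04, -2.77584599e-05]), 'tcp_pos': array([0.23989747, 0.52207394, 0.24941783]), 'orientation': array([-3.11633196e-04,  2.13764137e-01,  9.76884920e-01, -8.06420199e-04]), 'wrist_force': array([ 0.28329282, -0.66818242, -0.15425786]), 'ft_torque': array([ 0.02896296, -0.00761689, -0.00195176]), 'finger_gap': 0.08562911083856417}
side {'fx': 537.8230489339494, 'fy': 537.8230489339494, 'cx': 320.13588509816094, 'cy': 237.73768586118632, 'distortion': array([-0.03553768,  0.        ,  0.        ,  0.        ,  0.        ]), 'rvec': array([ 1.00626341, -2.34040621,  1.17498756]), 'tvec': array([0.28731702, 0.29164068, 0.69644533])}
top {'fx': 557.3101245336137, 'fy': 557.3101245336137, 'cx': 322.2259352088596, 'cy': 241.81334693057647, 'distortion': array([-0.03596413,  0.        ,  0.        ,  0.        ,  0.        ]), 'rvec': array([ 2.16100694, -2.10948457,  0.13515118]), 'tvec': array([-0.05357569,  0.49116418,  1.2395577 ])}
```

View pics/side0.png

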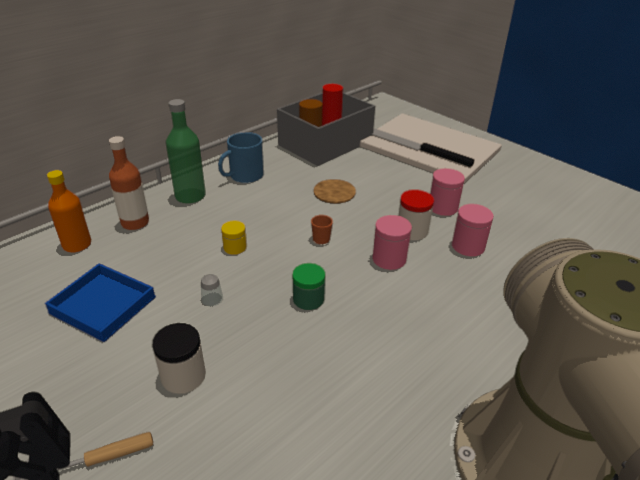

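View pics/top0.png

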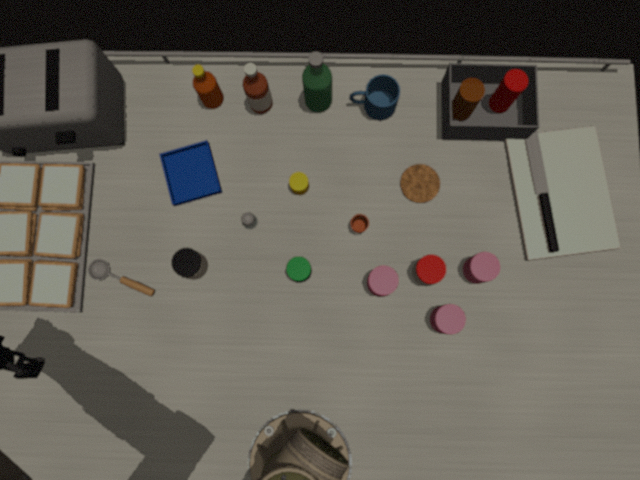

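The side view shows red-lid (416,215), black-lid (179,358), green (309,287), yellow (234,238), mat (335,190) and tray (100,300). The top view shows red at (430,270) with pink tins at (382,281), (482,267) and (449,319), black at (187,263), green at (299,269), yellow at (299,183), mat at (420,183) and tray at (191,173). The salt shaker (248,220) and egg cup (359,224) are bystanders.

```bash
cat > h.py <<'E'
import numpy as np, cv2
from workcell import get_state, cams
def ray(n,uv):
    c=cams.get_calibration(n);K=np.array([[c['fx'],0,c['cx']],[0,c['fy'],c['cy']],[0,0,1]])
    p=cv2.undistortPoints(np.array([[uv]],float),K,c['distortion'])[0,0]
    R=cv2.Rodrigues(c['rvec'])[0]; o=-R.T@c['tvec']; d=R.T@np.array([p[0],p[1],1]); return o,d
def plane(n,uv,z):
    o,d=ray(n,uv); return o+d*(z-o[2])/d[2]
def proj(n,P):
    c=cams.get_calibration(n);K=np.array([[c['fx'],0,c['cx']],[0,c['fy'],c['cy']],[0,0,1]])
    return cv2.projectPoints(np.array([P],float),c['rvec'],c['tvec'],K,c['distortion'])[0][0,0]
def hsv(im): return cv2.cvtColor(im,cv2.COLOR_RGB2HSV)
def blob(m,near,r=40):
    m=m.astype(np.uint8); k=np.zeros_like(m); cv2.circle(k,near,r,1,-1); m=m&k
    n,l,s,c=cv2.connectedComponentsWithStats(m); i=1+np.argmax(s[1:,4]); return l==i
def cpts(m):
    return max(cv2.findContours(m.astype(np.uint8),0,2)[0],key=cv2.contourArea)[:,0].astype(float)
def circ(n,m,z):
    # enclosing / moment circle of region cast on plane z
    P=np.array([plane(n,p,z)[:2] for p in cpts(m)])
    A=np.c_[2*P,np.ones(len(P))]; x=np.linalg.lstsq(A,(P**2).sum(1),rcond=None)[0]
    r=np.sqrt(x[2]+x[0]**2+x[1]**2); res=np.abs(np.hypot(*(P-x[:2]).T)-r).max()
    return x[:2],r,res
E
python3 - <<'E'
from h import *
for n in("top","side"):
    im=cv2.imread(f"pics/{n}0.png")[:,:,::-1].copy(); h=hsv(im)
    pts=dict(top=dict(red=(430,270),black=(187,263),green=(299,269),yellow=(299,183),mat=(420,183),tray=(191,173),egg=(359,224),salt=(248,220),p1=(382,281),p2=(482,267),p3=(449,319)),
     side=dict(red=(417,200),black=(177,340),green=(309,275),yellow=(234,228),mat=(335,190),tray=(100,300),egg=(322,228),salt=(210,282),p1=(393,228),p2=(447,180),p3=(474,218)))[n]
    print(n,{k:(h[v[1],v[0]].tolist()) for k,v in pts.items()})
    print('cam',ray(n,(320,240))[0])
top=cv2.imread("pics/top0.png");cv2.imwrite("pics/c1.png",cv2.resize(top[130:350,150:510],None,fx=2.2,fy=2.2,interpolation=cv2.INTER_CUBIC))
s=cv2.imread("pics/side0.png");cv2.imwrite("pics/c2.png",cv2.resize(s[150:290,270:510],None,fx=3.3,fy=3.3,interpolation=cv2.INTER_CUBIC))
E
```

```text
top {'red': [2, 217, 141], 'black': [60, 24, 32], 'green': [65, 148, 112], 'yellow': [28, 198, 142], 'mat': [15, 144, 113], 'tray': [109, 208, 103], 'egg': [9, 180, 123], 'salt': [9, 30, 110], 'p1': [173, 81, 142], 'p2': [174, 81, 142], 'p3': [174, 78, 141]}
cam [ 0.30573157 -0.07033686  1.2969953 ]
side {'red': [2, 252, 159], 'black': [173, 41, 25], 'green': [68, 200, 121], 'yellow': [25, 255, 179], 'mat': [16, 158, 123], 'tray': [107, 220, 125], 'egg': [10, 192, 93], 'salt': [16, 28, 139], 'p1': [174, 118, 180], 'p2': [175, 116, 180], 'p3': [174, 118, 180]}
cam [-0.06627748  0.47822835  0.64772401]
```

View pics/c1.png

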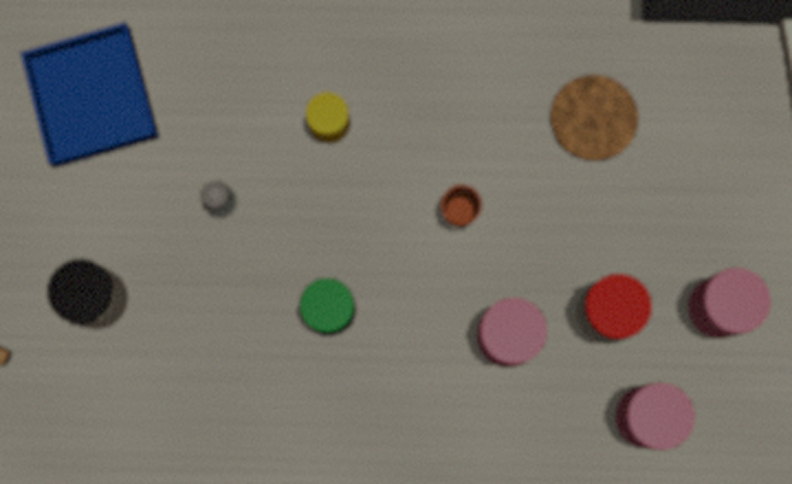

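View pics/c2.png

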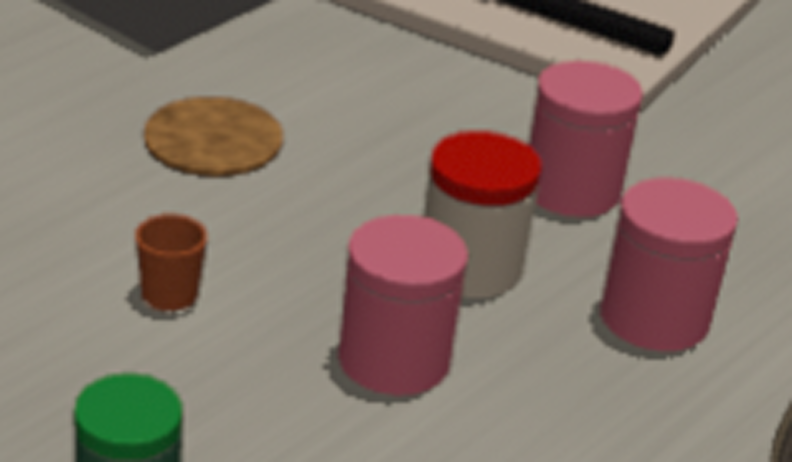

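Candidates for the red tin are top (430,270), which has a red lid on a white body, and (382,281), (482,267) and (449,319), which are all pink. So (430,270) is the one, and the crops confirm it. Next I measure positions in both views.

```bash
cat > meas.py <<'E'
from h import *
def masks(im):
    h=hsv(im).astype(int);H,S,V=h[...,0],h[...,1],h[...,2]
    return dict(red=((H<6)|(H>176))&(S>170)&(V>115), pink=(H>165)&(S>50)&(S<150)&(V>120),green=(H>55)&(H<75)&(S>110)&(V>95),
      yellow=(H>22)&(H<34)&(S>150)&(V>118),mat=(H>10)&(H<21)&(S>90)&(V>75),black=(V<55),egg=(H<14)&(S>120)&(V>50),tray=(H>98)&(H<118)&(S>150))
E
python3 - <<'E'
from meas import *
T=dict(red=((430,270),.08,.033),black=((187,263),.08,.033),green=((299,269),.06,.028),yellow=((299,183),.05,.023),mat=((420,183),.006,.048),egg=((359,224),.045,.022),p1=((382,281),.08,.033),p2=((482,267),.08,.033),p3=((449,319),.08,.033))
S=dict(red=(417,200),black=(177,343),green=(309,275),yellow=(234,228),mat=(335,190),egg=(322,225),p1=(393,228),p2=(447,180),p3=(474,218))
for n in("top","side"):
    im=cv2.imread(f"pics/{n}0.png")[:,:,::-1].copy(); M=masks(im)
    for k,(c,z,r0) in T.items():
        kk='pink' if k[0]=='p' else k
        m=blob(M[kk],c if n=='top' else S[k],30)
        c2,r,res=circ(n,m,z); print(n,k,c2.round(4),'r',r.round(4),r0,'res',res.round(4), 'R',np.hypot(*c2).round(3))
im=cv2.imread("pics/top0.png")[:,:,::-1].copy();m=blob(masks(im)['tray'],(191,173),50)
b=cv2.boxPoints(cv2.minAreaRect(cpts(m).astype(np.float32)));print(b)
for z in(0.025,):
    P=np.array([plane("top",p,z)[:2] for p in b]);print(P,P.mean(0),np.hypot(*(P-np.roll(P,1,0)).T))
im=cv2.imread("pics/side0.png")[:,:,::-1].copy();m=blob(masks(im)['tray'],(100,300),70)
a=cv2.approxPolyDP(cpts(m).astype(np.int32),5,True)[:,0];print(a,[plane("side",p.astype(float),.025)[:2].round(4) for p in a])
print('salt',plane('top',(248,219.),.045),plane('side',(210,282.),.045))
E
```

```text
top red [ 0.4314 -0.2815] r 0.0299 0.033 res 0.0015 R 0.515
top black [0.4333 0.2561] r 0.0315 0.033 res 0.003 R 0.503
top green [0.4282 0.01  ] r 0.025 0.028 res 0.0016 R 0.428
top yellow [0.63   0.0168] r 0.0205 0.023 res 0.0014 R 0.63
top mat [ 0.6431 -0.2689] r 0.0458 0.048 res 0.0015 R 0.697
top egg [ 0.5361 -0.1244] r 0.0196 0.022 res 0.0016 R 0.55
top p1 [ 0.4051 -0.1779] r 0.0309 0.033 res 0.0016 R 0.442
top p2 [ 0.4403 -0.4004] r 0.0311 0.033 res 0.0015 R 0.595
top p3 [ 0.3242 -0.3236] r 0.031 0.033 res 0.0015 R 0.458
side red [ 0.4312 -0.2771] r 0.0309 0.033 res 0.0025 R 0.513
side black [0.4306 0.2643] r 0.0343 0.033 res 0.004 R 0.505
side green [0.4288 0.0141] r 0.0259 0.028 res 0.0019 R 0.429
side yellow [0.6288 0.0221] r 0.0229 0.023 res 0.005 R 0.629
side mat [ 0.6424 -0.2639] r 0.0476 0.048 res 0.0037 R 0.695
side egg [ 0.5197 -0.1063] r 0.0364 0.022 res 0.0216 R 0.53
side p1 [ 0.4048 -0.1736] r 0.0322 0.033 res 0.0024 R 0.44
side p2 [ 0.4397 -0.3947] r 0.0319 0.033 res 0.0023 R 0.591
side p3 [ 0.3242 -0.3181] r 0.032 0.033 res 0.0018 R 0.454
[[159.08022 154.08882]
 [206.9427  140.79369]
 [221.01146 191.44127]
 [173.14897 204.7364 ]]
[[0.69663515 0.35324996]
 [0.73145063 0.24003749]
 [0.60818011 0.19952638]
 [0.57398269 0.31100788]] [0.65256214 0.27595543] [0.12972286 0.11844485 0.12975658 0.11660869]
[[ 98 264]
 [ 46 304]
 [ 51 314]
 [105 340]
 [154 295]
 [148 285]] [array([0.7335, 0.2464]), array([0.6951, 0.3561]), array([0.6668, 0.3593]), array([0.5558, 0.3209]), array([0.5937, 0.2142]), array([0.6227, 0.2089])]
salt [0.53994209 0.12960849 0.045     ] [0.53709698 0.13792839 0.045     ]
```

Both views agree to about 1 mm in x. In y they differ by about 4.5 mm, which the first grasp (jaws along y) will settle. Averages:

| Thing | x (m) | y (m) |
|---|---|---|
| red | 0.431 | -0.279 |
| black | 0.432 | 0.260 |
| green | 0.4285 | 0.012 |
| yellow | 0.629 | 0.0195 |
| mat | 0.643 | -0.2665 |
| tray | 0.652 | 0.278 |

Sizes fit and everything is in reach. I start with black.

>>> play_rows(series="100 0 0 0 0 0 -8.2; 100 0 0 0 0 0 -8.2; 100 0 0 0 0 0 -8.2; 100 -2.8 -3.8 0 0 0 0; 100 -2.8 -3.8 0 0 0 0; 100 -2.8 -3.8 0 0 0 0; 100 -2.8 -3.8 0 0 0 0; 100 -2.8 -3.8 0 0 0 0; 100 -2.8 -3.8 0 0 0 0; 100 -2.4 -3.4 0 0 0 0; 100 0 0 0 0 0 0", newtons=40)

```text
clock: 1.48
tcp_pos: [0.433, 0.2581, 0.2499]
orientation: [-0.0, 0.003, 1.0, -0.0]
wrist_force: [-1.2, 0.7, -0.3]
finger_gap: 0.0853
```

>>> play_rows(series="100 0 0.2 5 0 0 0.3; 100 0 0 5 0 0 0; 100 0 0 4 0 0 0; 100 0 0 3 0 0 0; 100 0 0 2.5 0 0 0; 100 0 0 0 0 0 0; 0 0 0 0 0 0 0; 0 0 0 0 0 0 0; 0 0 0 0 0 0 0; 0 0 0 0 0 0 0; 0 0 0 0 0 0 0; 0 0 0 0 0 0 0", newtons=40)

```text
clock: 2.98
tcp_pos: [0.4327, 0.2628, 0.0566]
orientation: [0.001, 0.003, 1.0, 0.001]
wrist_force: [-0.1, 1.6, 6.4]
finger_gap: 0.0649
```

>>> play_rows(series="0 0 0 -1 0 0 0; 0 0 0 -2 0 0 0; 0 0 0 -2 0 0 0; 0 0 0 -2 0 0 0; 0 0 0 -1 0 0 0; 0 0 0 0 0 0 0; 0 0 0 0 0 0 0; 0 0 0 0 0 0 0; 0 0 0 0 0 0 0")

```text
clock: 4.1
tcp_pos: [0.4314, 0.262, 0.1347]
orientation: [-0.001, 0.003, 1.0, -0.0]
wrist_force: [-0.6, 0.1, -0.9]
finger_gap: 0.0654
```

Run:
```python
from meas import *
for i in range(2):
    for n in("side","top"):
        im=cams.read_camera(n)
        if i==0: cv2.imwrite(f"pics/{n}1.png",im[:,:,::-1])
    s=get_state(); print(s['wrist_force'].round(2),s['ft_torque'].round(3),s['tcp_pos'].round(4),s['finger_gap'])
a=cv2.imread("pics/side1.png");b=cv2.imread("pics/top1.png")
cv2.imwrite("pics/c3.png",np.hstack([cv2.resize(a[230:430,90:290],(390,390)),cv2.resize(b[160:340,100:280],(390,390))]))
```

```text
[ 0.28  0.57 -1.68] [-0.022 -0.041  0.014] [0.4316 0.2622 0.135 ] 0.06522310494661064
[ 0.28  0.33 -2.09] [-0.032  0.023 -0.03 ] [0.4317 0.2622 0.1352] 0.0652182392723855
```

View pics/c3.png

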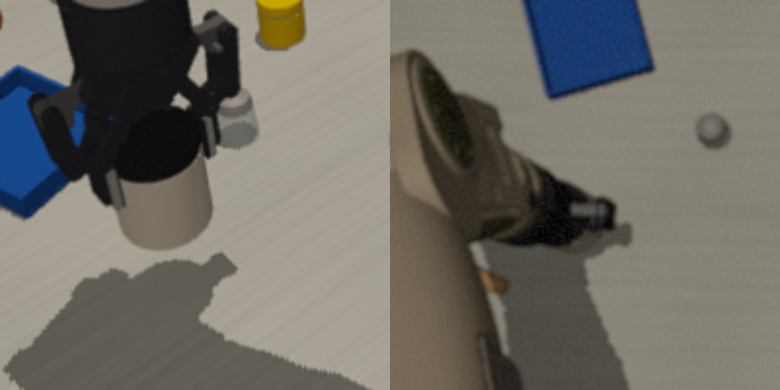

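Black is held and lifted cleanly, and the scale reads about 1.7–2 N, so it is the nearly empty tin. I set it back down for now and use its known position to check the camera bias.

>>> play_rows(series="0 0 0 3 0 0 0; 0 0 0 2.5 0 0 0; 0 0 0 1.5 0 0 0; 0 0 0 0.7 0 0 0; 0 0 0 0 0 0 0; 100 0 0 0 0 0 0; 100 0 0 0 0 0 0; 100 0 0 0 0 0 0; 100 0 0 0 0 0 0; 100 0 0 -4 0 0 0; 100 0 0 -6 0 0 0; 100 0 0 -6 0 0 0")

```text
clock: 5.8
tcp_pos: [0.4314, 0.2621, 0.2199]
orientation: [-0.0, 0.003, 1.0, -0.0]
wrist_force: [1.6, 0.2, 0.2]
finger_gap: 0.0853
```

>>> play_rows(series="100 0 -6 0 0 0 0; 100 0 -6 0 0 0 0; 100 0 -6 0 0 0 0; 100 0 -6 0 0 0 0; 100 0 -6 0 0 0 0; 100 0 -6 0 0 0 0; 100 0 -6 0 0 0 0; 100 0 -6 0 0 0 0; 100 0 -6 0 0 0 0; 100 0 0 0 0 0 0")

```text
clock: 7.05
tcp_pos: [0.428, -0.2819, 0.2179]
orientation: [0.0, 0.006, 1.0, -0.001]
wrist_force: [-0.5, 1.1, -0.3]
finger_gap: 0.0855
```

```bash
cat > m2.py <<'E'
from meas import *
def run(tag,items):
    for n in("top","side"):
        im=cams.read_camera(n); cv2.imwrite(f"pics/{n}{tag}.png",im[:,:,::-1]); M=masks(im)
        for k,P,r0 in items:
            u=proj(n,P); m=blob(M[k],tuple(int(round(v)) for v in u),30)
            c,r,res=circ(n,m,P[2]); print(n,k,c.round(4),r.round(4),r0,res.round(4))
E
python3 - <<'E'
from m2 import *
run("2",[('black',(.432,.26,.08),.033),('red',(.431,-.279,.08),.033),('green',(.4285,.012,.06),.028)])
print(get_state()['tcp_pos'],get_state()['finger_gap'])
E
```

```text
top black [0.4334 0.2574] 0.0309 0.033 0.0025Traceback (most recent call last):
  File "<stdin>", line 2, in <module>
  File "m2.py", line 6, in run
    u=proj(n,P); m=blob(M[k],tuple(int(round(v)) for v in u),30)
                   ~~~~^^^^^^^^^^^^^^^^^^^^^^^^^^^^^^^^^^^^^^^^^
  File "h.py", line 15, in blob
    n,l,s,c=cv2.connectedComponentsWithStats(m); i=1+np.argmax(s[1:,4]); return l==i
                                                     ~~~~~~~~~^^^^^^^^^
    return _wrapfunc(a, 'argmax', axis=axis, out=out, **kwds)
    return bound(*args, **kwds)
ValueError: attempt to get argmax of an empty sequence
```

```bash
sed -i 's/            u=proj/          try:\n            u=proj/; s/^\(            c,r,res.*\)$/\1\n          except ValueError: print(n,k,"none")/' m2.py
python3 - <<'E'
from m2 import *
run("2",[('black',(.432,.26,.08),.033),('red',(.431,-.279,.08),.033),('green',(.4285,.012,.06),.028)])
E
```

```text
top black [0.4334 0.2575] 0.0308 0.033 0.0024
top red none
top green [0.4276 0.0102] 0.0253 0.028 0.0019
side black [0.4303 0.2652] 0.0339 0.033 0.0039
side red none
side green [0.4282 0.0147] 0.0265 0.028 0.0011
```

```bash
ls pics
```

```text
c1.png
c2.png
c3.png
side0.png
side1.png
side2.png
top0.png
top1.png
top2.png
```

View pics/side2.png

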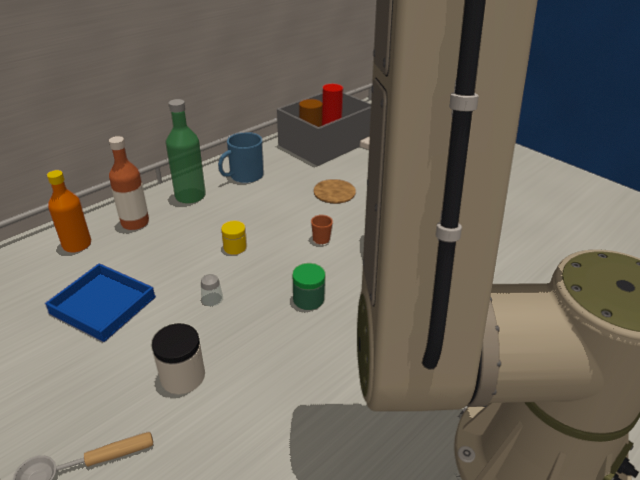

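The black tin stands upright where I released it. Its true position is (0.431, 0.262) and the two-view mean is (0.432, 0.261), so the averages are good to about 1 mm. Now red.

>>> play_rows(series="100 -0.3 0.25 0 0 0 0.3; 100 0 0 5 0 0 0; 100 0 0 5 0 0 0; 100 0 0 4 0 0 0; 100 0 0 2.3 0 0 0; 100 0 0 0 0 0 0; 0 0 0 0 0 0 0; 0 0 0 0 0 0 0; 0 0 0 0 0 0 0; 0 0 0 0 0 0 0; 0 0 0 0 0 0 0; 0 0 0 0 0 0 0", newtons=60)

```text
clock: 8.7
tcp_pos: [0.4332, -0.2775, 0.058]
orientation: [0.002, 0.006, 1.0, -0.002]
wrist_force: [-0.4, -3.7, 6.1]
finger_gap: 0.065
```

>>> play_rows(series="0 0 0 -1 0 0 0; 0 0 0 -2 0 0 0; 0 0 0 -2 0 0 0; 0 0 0 -3 0 0 0; 0 0 0 -3 0 0 0; 0 0 0 -3 0 0 0; 0 0 0 0 0 0 0; 0 0 0 0 0 0 0; 0 0 0 0 0 0 0")

```text
clock: 9.82
tcp_pos: [0.4301, -0.2742, 0.1933]
orientation: [-0.001, 0.006, 1.0, 0.001]
wrist_force: [-0.6, 0.1, -7.1]
finger_gap: 0.0645
```

Run:
```python
from meas import *
for i in range(2):
    for n in("side","top"):
        im=cams.read_camera(n)
        if i==0: cv2.imwrite(f"pics/{n}3.png",im[:,:,::-1])
    s=get_state(); print(s['wrist_force'].round(2),s['ft_torque'].round(3),s['tcp_pos'].round(4),s['finger_gap'],s['orientation'].round(4))
```

```text
[-0.19  0.72 -7.86] [ 0.008  0.014 -0.021] [ 0.4305 -0.2746  0.1938] 0.06483038598325652 [-0.001  0.006  1.     0.001]
[ 0.05 -0.45 -7.44] [-0.013 -0.032  0.041] [ 0.4308 -0.275   0.1944] 0.06492729802481902 [-6.e-04  6.e-03  1.e+00  6.e-04]
```

View pics/side3.png

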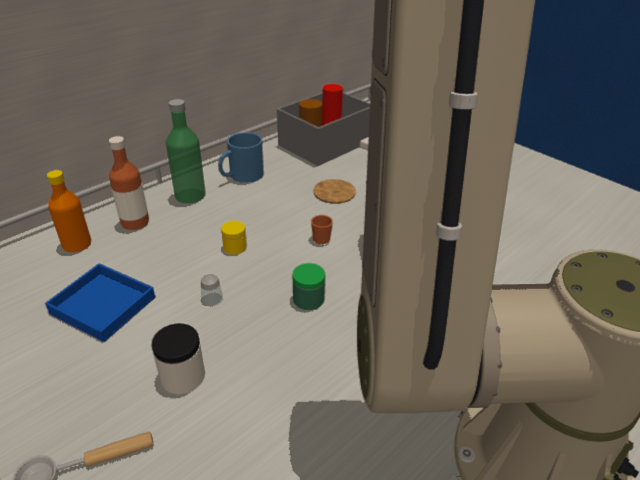

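View pics/top3.png

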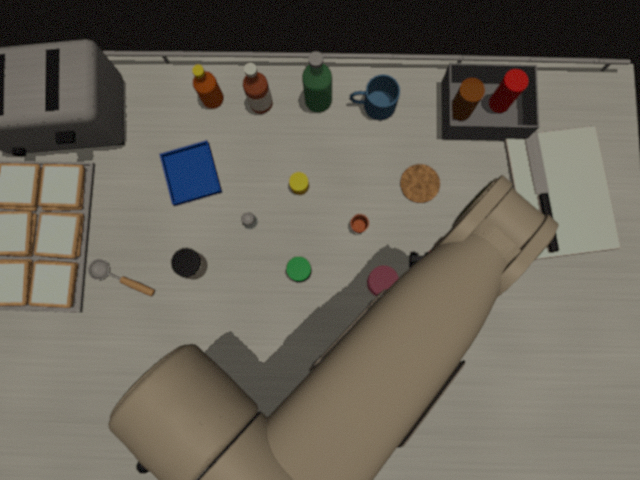

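Red reads about 7.5 N, so it is the full tin, and it is securely held. I carry it over the mat.

>>> play_rows(series="0 -3 0 0 0 0 0; 0 -4 0.2 0 0 0 0; 0 -4 0.2 0 0 0 0; 0 -4 0.2 0 0 0 0; 0 -4 0.2 0 0 0 0; 0 -2.2 0 0 0 0 0; 0 0 0 0 0 0 0; 0 0 0 0 0 0 0; 0 0 0 0 0 0 0; 0 0 0 0 0 0 0")

```text
clock: 11.28
tcp_pos: [0.6427, -0.27, 0.1956]
orientation: [0.0, 0.006, 1.0, 0.0]
wrist_force: [-0.4, 0.5, -8.0]
finger_gap: 0.0649
```

Run:
```python
from meas import *
for n in("side","top"):
        im=cams.read_camera(n)
        cv2.imwrite(f"pics/{n}4.png",im[:,:,::-1])
s=get_state(); print(s['wrist_force'].round(2),s['tcp_pos'].round(4),s['finger_gap'],s['orientation'].round(4),s['joint_pos'].round(2))
cv2.imwrite("pics/c4.png",cv2.resize(cv2.imread("pics/side4.png")[40:260,220:500],None,fx=2.7,fy=2.7))
```

```text
[ 0.1   0.37 -7.44] [ 0.6429 -0.27    0.1957] 0.06477330104641348 [ 2.0e-04  6.2e-03  1.0e+00 -1.0e-04] [-0.51  0.58  0.32  1.31  0.   -0.5 ]
```

View pics/c4.png

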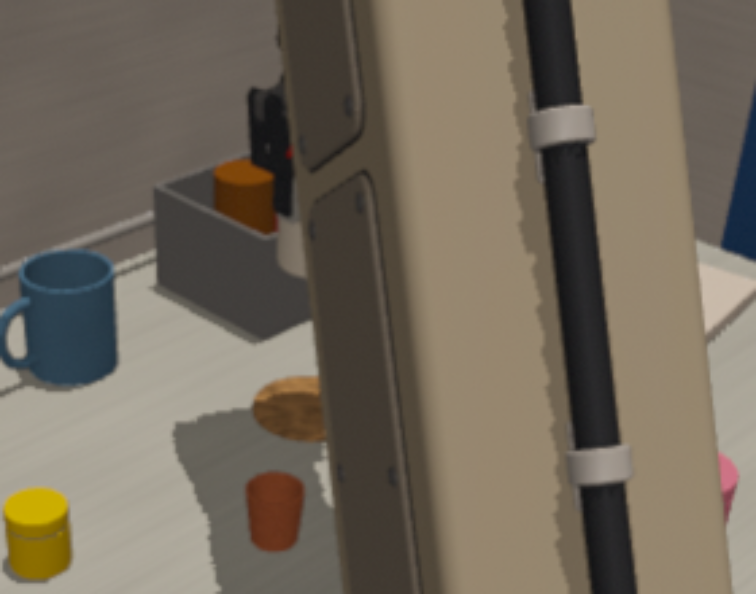

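>>> play_rows(series="0 0 0.35 0 0 0 0; 0 0 0 4 0 0 0; 0 0 0 4 0 0 0; 0 0 0 3 0 0 0; 0 0 0 1.3 0 0 0; 0 0 0 0.4 0 0 0; 0 0 0 0 0 0 0; 0 0 0 0 0 0 0; 0 0 0 0 0 0 0")

```text
clock: 12.5
tcp_pos: [0.644, -0.2667, 0.0695]
orientation: [0.001, 0.006, 1.0, -0.0]
wrist_force: [-0.7, 0.3, -8.4]
finger_gap: 0.0647
```

Still hanging (-8 N), about 5 mm up. Lower in small steps.

>>> play_rows(series="0 0 0 0.3 0 0 0; 0 0 0 0.15 0 0 0; 0 0 0 0 0 0 0; 0 0 0 0 0 0 0")

```text
clock: 13.0
tcp_pos: [0.6433, -0.2663, 0.0642]
orientation: [0.0, 0.006, 1.0, -0.0]
wrist_force: [-1.7, 1.2, -2.0]
finger_gap: 0.0647
```

>>> play_rows(series="0 0 0 0.05 0 0 0; 0 0 0 0 0 0 0; 40 0 0 0 0 0 0; 90 0 0 0 0 0 0; 100 0 0 0 0 0 0; 100 0 0 0 0 0 0; 100 0 0 -2 0 0 0; 100 0 0 -5 0 0 0; 100 0 0 -6 0 0 0; 100 0 0 -4 0 0 0; 100 0 0 0 0 0 0")

```text
clock: 14.38
tcp_pos: [0.6454, -0.2675, 0.2384]
orientation: [0.004, 0.006, 1.0, -0.002]
wrist_force: [-0.1, -0.8, -0.5]
finger_gap: 0.0854
```

>>> play_rows(series="100 4 5 0 0 0 0; 100 4 5 0 0 0 0; 100 4 5 0 0 0 0; 100 4 5 0 0 0 0; 100 4 5 0 0 0 0; 100 1.5 2.8 0 0 0 0; 100 0 0 0 0 0 0; 100 0 0 0 0 0 0")

```text
clock: 15.38
tcp_pos: [0.4367, 0.0079, 0.2329]
orientation: [0.0, 0.006, 1.0, -0.0]
wrist_force: [0.7, 0.8, 0.4]
finger_gap: 0.0856
```

Run:
```python
from m2 import *
run("5",[('red',(.643,-.2665,.086),.033),('mat',(.643,-.2665,.006),.048),('yellow',(.629,.019,.05),.023)])
s=get_state(); print(s['tcp_pos'].round(4),s['orientation'].round(4))
a=cv2.imread("pics/side5.png");b=cv2.imread("pics/top5.png")
cv2.imwrite("pics/c5.png",np.hstack([cv2.resize(a[90:290,240:440],(390,390)),cv2.resize(b[100:280,330:510],(390,390))]))
```

```text
top red [ 0.6416 -0.2675] 0.0301 0.033 0.0021
top mat [ 0.6436 -0.2685] 0.0427 0.048 0.0121
top yellow [0.6418 0.0177] 0.0125 0.023 0.0077
side red [ 0.6404 -0.2569] 0.0368 0.033 0.0103
side mat [ 0.6433 -0.2631] 0.0426 0.048 0.0123
side yellow [0.607  0.0361] 0.0403 0.023 0.0198
[0.437  0.0074 0.2329] [-1.0e-04  6.5e-03  1.0e+00 -0.0e+00]
```

View pics/c5.png

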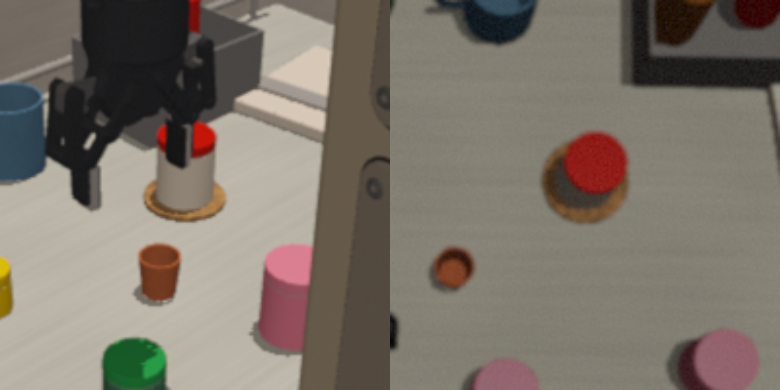

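Red stands upright on the mat and central: the top view reads (0.6416, -0.2675) against the mat's (0.6431, -0.2689). Next is the green tin.

>>> play_rows(series="100 0.85 0.45 0 0 0 0; 100 0 0 5 0 0 0; 100 0 0 5 0 0 0; 100 0 0 5 0 0 0; 100 0 0 3 0 0 0; 100 0 0 1.2 0 0 0; 100 0 0 0 0 0 0; 100 0 0 0 0 0 0", newtons=30)

```text
clock: 16.48
tcp_pos: [0.4291, 0.0125, 0.0425]
orientation: [0.001, 0.006, 1.0, -0.0]
wrist_force: [-0.0, 0.1, -0.3]
finger_gap: 0.085
```

>>> play_rows(series="0 0 0 0 0 0 0; 0 0 0 0 0 0 0; 0 0 0 0 0 0 0; 0 0 0 0 0 0 0; 0 0 0 0 0 0 0; 0 0 0 0 0 0 0; 0 0 0 0 0 0 0")

```text
clock: 17.35
tcp_pos: [0.4287, 0.0126, 0.0423]
orientation: [0.001, 0.006, 1.0, -0.0]
wrist_force: [-1.2, -0.9, 6.1]
finger_gap: 0.0554
```

>>> play_rows(series="0 0 0 -1 0 0 0; 0 0 0 -3 0 0 0; 0 0 0 -5 0 0 0; 0 0 0 -5 0 0 0; 0 0 0 -4 0 0 0; 0 0 0 -1 0 0 0; 0 0 0 0 0 0 0; 0 0 0 0 0 0 0")

```text
clock: 18.35
tcp_pos: [0.4268, 0.013, 0.2296]
orientation: [-0.002, 0.006, 1.0, 0.0]
wrist_force: [0.2, -0.2, -1.3]
finger_gap: 0.0553
```

>>> play_rows(series="0 -2.4 -2.9 0 0 0 0; 0 -3.5 -4.6 0 0 0 0; 0 -3.5 -4.6 0 0 0 0; 0 -3.5 -4.6 0 0 0 0; 0 -3.5 -4.6 0 0 0 0; 0 -3.5 -4.6 0 0 0 0; 0 -1.5 -2 0 0 0 0; 0 0 0 0 0 0 0; 0 0 0 0 0 0 0; 0 0 0 0 0 0 0")

```text
clock: 19.6
tcp_pos: [0.638, -0.2675, 0.2311]
orientation: [-0.0, 0.005, 1.0, 0.0]
wrist_force: [-0.5, -0.3, -1.5]
finger_gap: 0.0554
```

Run:
```python
from m2 import *
run("6",[('green',(.643,-.2665,.25),.028)])
s=get_state(); print(s['tcp_pos'].round(4),s['orientation'].round(4),s['wrist_force'],s['finger_gap'])
a=cv2.imread("pics/side6.png");b=cv2.imread("pics/top6.png")
cv2.imwrite("pics/c6.png",np.hstack([cv2.resize(a[50:250,240:440],(390,390)),cv2.resize(b[100:280,330:510],(390,390))]))
```

```text
top green none
side green none
[ 0.6383 -0.2677  0.2318] [1.0e-04 5.5e-03 1.0e+00 0.0e+00] [-6.83909600e-01 -1.79579776e-03 -1.94232573e+00] 0.05499261430002133
```

View pics/c6.png

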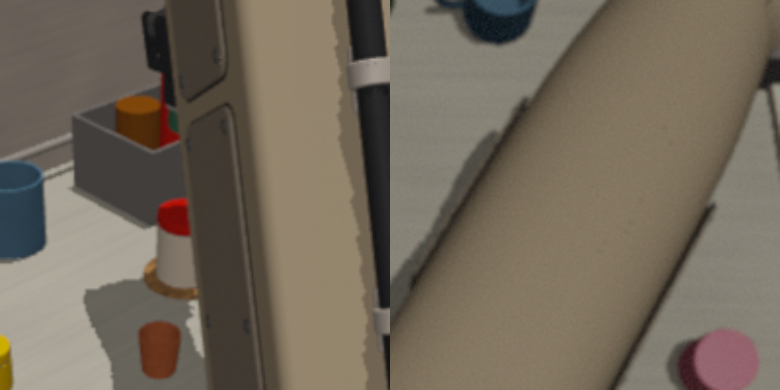

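>>> play_rows(series="0 -0.45 0.1 0 0 0 0; 0 0 0 3 0 0 0; 0 0 0 3 0 0 0; 0 0 0 2.5 0 0 0; 0 0 0 1 0 0 0; 0 0 0 0.2 0 0 0; 0 0 0 0 0 0 0; 0 0 0 0 0 0 0; 0 0 0 0 0 0 0")

```text
clock: 20.82
tcp_pos: [0.6435, -0.268, 0.1352]
orientation: [0.001, 0.006, 1.0, -0.0]
wrist_force: [0.2, -0.9, -1.2]
finger_gap: 0.0553
```

>>> play_rows(series="0 0.05 0.15 0.4 0 0 0; 0 0 0 0.2 0 0 0; 0 0 0 0 0 0 0; 0 0 0 0 0 0 0")

```text
clock: 21.32
tcp_pos: [0.6425, -0.2661, 0.1285]
orientation: [-0.0, 0.006, 1.0, 0.0]
wrist_force: [-1.2, 1.9, 2.4]
finger_gap: 0.055
```

>>> play_rows(series="70 0 0 0 0 0 0; 80 0 0 0 0 0 0; 100 0 0 0 0 0 0; 100 0 0 0 0 0 0; 100 0 0 -2 0 0 0; 100 0 0 -5 0 0 0; 100 0 0 -5 0 0 0; 100 0 0 -3 0 0 0; 100 0 0 0 0 0 0")

```text
clock: 22.45
tcp_pos: [0.6438, -0.267, 0.2819]
orientation: [0.003, 0.006, 1.0, -0.002]
wrist_force: [0.2, -0.8, -0.4]
finger_gap: 0.0851
```

>>> play_rows(series="100 0 4 0 0 0 0; 100 0 5 0 0 0 0; 100 0 5 0 0 0 0; 100 0 5 0 0 0 0; 100 0 5 0 0 0 0; 100 0.8 4.5 0 0 0 0; 100 0 0 0 0 0 0; 100 0 0 0 0 0 0")

```text
clock: 23.45
tcp_pos: [0.6377, 0.0188, 0.2772]
orientation: [-0.001, 0.006, 1.0, -0.0]
wrist_force: [0.1, 0.5, 0.1]
finger_gap: 0.0858
```

Run:
```python
from m2 import *
run("7",[('green',(.643,-.2665,.146),.028),('red',(.643,-.2665,.086),.033),('yellow',(.629,.019,.05),.023)])
s=get_state(); print(s['tcp_pos'].round(4),s['orientation'].round(4))
a=cv2.imread("pics/side7.png");b=cv2.imread("pics/top7.png")
cv2.imwrite("pics/c7.png",np.hstack([cv2.resize(a[50:250,240:440],(390,390)),cv2.resize(b[100:280,330:510],(390,390))]))
```

```text
top green [ 0.6414 -0.2675] 0.0249 0.028 0.0014
top red [ 0.6399 -0.2696] 0.0272 0.033 0.0029
top yellow [0.6183 0.0125] 0.0112 0.023 0.0067
side green none
side red none
side yellow [0.6089 0.0396] 0.0402 0.023 0.0221
[0.638  0.0177 0.2775] [-4.0e-04  6.6e-03  1.0e+00 -1.0e-04]
```

View pics/c7.png

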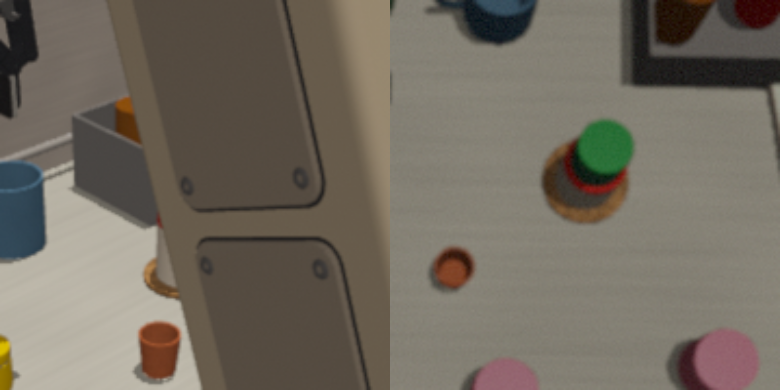

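Green reads (0.6414, -0.2675) in the top view against red's (0.6416, -0.2675), so it is centred to within a millimetre. Next is yellow.

>>> play_rows(series="100 0.85 0.15 0 0 0 0; 100 0 0 5 0 0 0; 100 0 0 5 0 0 0; 100 0 0 5 0 0 0; 100 0 0 5 0 0 0; 100 0 0 3 0 0 0; 100 0 0 1.2 0 0 0; 100 0 0 0 0 0 0; 100 0 0 0 0 0 0", newtons=30)

```text
clock: 24.68
tcp_pos: [0.6308, 0.0201, 0.0381]
orientation: [0.001, 0.006, 1.0, -0.0]
wrist_force: [-0.0, 1.0, -0.2]
finger_gap: 0.0853
```

>>> play_rows(series="0 0 0 0 0 0 0; 0 0 0 0 0 0 0; 0 0 0 0 0 0 0; 0 0 0 0 0 0 0; 0 0 0 0 0 0 0; 0 0 0 0 0 0 0; 0 0 0 0 0 0 0; 0 0 0 0 0 0 0")

```text
clock: 25.68
tcp_pos: [0.6302, 0.0203, 0.0373]
orientation: [0.001, 0.006, 1.0, -0.0]
wrist_force: [0.4, -0.8, 5.5]
finger_gap: 0.0452
```

>>> play_rows(series="0 0 0 -1 0 0 0; 0 0 0 -3 0 0 0; 0 0 0 -5 0 0 0; 0 0 0 -5 0 0 0; 0 0 0 -5 0 0 0; 0 0 0 -4 0 0 0; 0 0 0 -1 0 0 0; 0 0 0 0 0 0 0; 0 0 0 0 0 0 0")

```text
clock: 26.8
tcp_pos: [0.6286, 0.0205, 0.2739]
orientation: [-0.002, 0.006, 1.0, 0.0]
wrist_force: [-0.1, 0.3, -1.7]
finger_gap: 0.0454
```

>>> play_rows(series="0 -0.4 -2.5 0 0 0 0; 0 -0.4 -5 0 0 0 0; 0 -0.4 -5 0 0 0 0; 0 0 -5 0 0 0 0; 0 0 -5 0 0 0 0; 0 0 -4 0 0 0 0; 0 0 -2.1 0 0 0 0; 0 0 0 0 0 0 0; 0 0 0 0 0 0 0; 0 0 0 0 0 0 0")

```text
clock: 28.05
tcp_pos: [0.6384, -0.264, 0.2765]
orientation: [0.0, 0.005, 1.0, 0.0]
wrist_force: [0.7, 0.4, -1.4]
finger_gap: 0.0452
```

Run:
```python
from h import *
im=cams.read_camera("side"); cv2.imwrite("pics/side8.png",im[:,:,::-1])
cv2.imwrite("pics/c8.png",cv2.resize(im[0:260,220:480,::-1],(560,560)))
s=get_state(); print(s['tcp_pos'].round(4),s['orientation'].round(4),s['wrist_force'].round(2),s['finger_gap'])
```

```text
[ 0.6384 -0.2641  0.2766] [2.e-04 5.e-03 1.e+00 1.e-04] [ 0.23 -0.54 -2.2 ] 0.04495336037145412
```

View pics/c8.png

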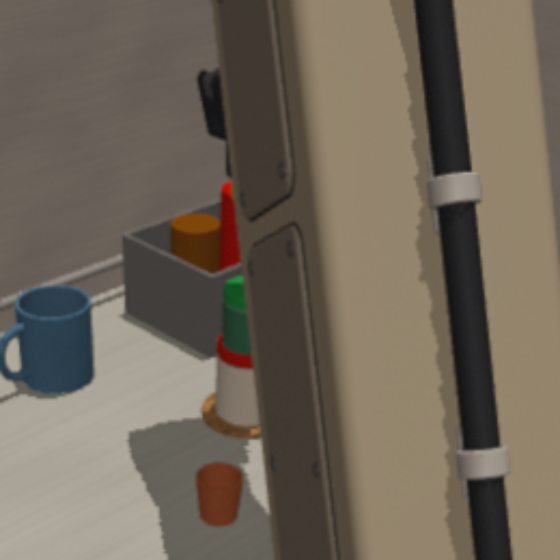

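>>> play_rows(series="0 -0.45 -0.2 0 0 0 0; 0 0 0 3 0 0 0; 0 0 0 3 0 0 0; 0 0 0 1.8 0 0 0; 0 0 0 0.6 0 0 0; 0 0 0 0.2 0 0 0; 0 0 0 0 0 0 0; 0 0 0 0 0 0 0; 0 0 0 0 0 0 0")

```text
clock: 29.22
tcp_pos: [0.6428, -0.2679, 0.191]
orientation: [0.0, 0.006, 1.0, -0.0]
wrist_force: [0.9, 0.5, -0.6]
finger_gap: 0.0452
```

>>> play_rows(series="0 0 0.12 0.4 0 0 0; 0 0 0 0.3 0 0 0; 0 0 0 0 0 0 0; 0 0 0 0 0 0 0")

```text
clock: 29.72
tcp_pos: [0.6426, -0.2665, 0.1834]
orientation: [0.0, 0.006, 1.0, 0.0]
wrist_force: [-0.5, 0.6, 0.9]
finger_gap: 0.0453
```

Contact (+0.9 N). Release and move clear toward the black tin.

>>> play_rows(series="0 0 0 0.05 0 0 0; 0 0 0 0 0 0 0; 60 0 0 0 0 0 0; 75 0 0 0 0 0 0; 100 0 0 0 0 0 0; 100 0 0 0 0 0 0; 100 0 0 -2 0 0 0; 100 0 0 -4 0 0 0; 100 0 0 -4 0 0 0; 100 0 0 0 0 0 0")

```text
clock: 30.98
tcp_pos: [0.644, -0.2674, 0.2872]
orientation: [0.003, 0.006, 1.0, -0.002]
wrist_force: [-0.4, -0.4, 0.6]
finger_gap: 0.0853
```

>>> play_rows(series="100 0 4 0 0 0 0; 100 0 5 0 0 0 0; 100 2 5 0 0 0 0; 100 3 5 0 0 0 0; 100 3 5 0 0 0 0; 100 3 5 0 0 0 0; 100 3 5 0 0 0 0; 100 3 5 0 0 0 0; 100 2.5 5 0 0 0 0; 100 1.5 5 0 0 0 0; 100 0 3.9 0 0 0 0; 100 0 0 0 0 0 0")

```text
clock: 32.48
tcp_pos: [0.438, 0.2669, 0.2817]
orientation: [-0.001, 0.004, 1.0, -0.0]
wrist_force: [-0.2, 0.3, 0.1]
finger_gap: 0.0854
```

Run:
```python
from m2 import *
run("9",[('yellow',(.643,-.2665,.196),.023),('green',(.643,-.2665,.146),.028)])
s=get_state(); print(s['tcp_pos'].round(4),s['orientation'].round(4))
a=cv2.imread("pics/side9.png");b=cv2.imread("pics/top9.png")
cv2.imwrite("pics/c9.png",np.hstack([cv2.resize(a[50:250,240:440],(390,390)),cv2.resize(b[100:280,330:510],(390,390))]))
```

```text
top yellow [ 0.6428 -0.2679] 0.0207 0.023 0.0014
top green [ 0.6404 -0.2673] 0.0234 0.028 0.0027
side yellow [ 0.639  -0.2602] 0.0261 0.023 0.0087
side green [ 0.639  -0.2668] 0.0222 0.028 0.0043
[0.4384 0.2647 0.2819] [-7.0e-04  5.5e-03  1.0e+00 -5.0e-04]
```

View pics/c9.png

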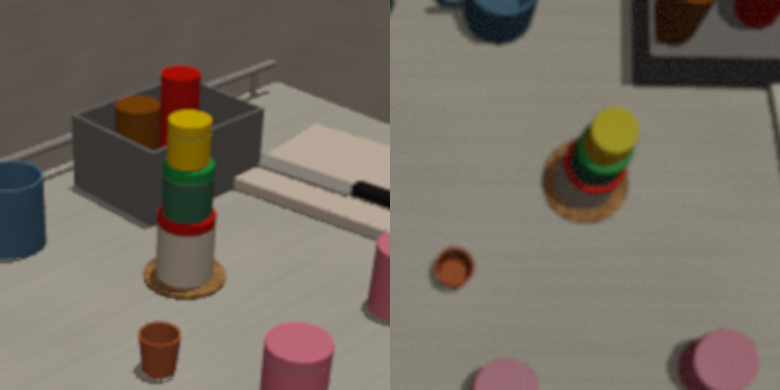

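The stack is upright and concentric, with all lids within about 1.5 mm in the top view. Now black goes to the tray at (0.6525, 0.278).

>>> play_rows(series="100 0.6 -0.25 0 0 0 0; 100 0 0 5 0 0 0; 100 0 0 5 0 0 0; 100 0 0 5 0 0 0; 100 0 0 4 0 0 0; 100 0 0 2.5 0 0 0; 100 0 0 0.8 0 0 0; 100 0 0 0 0 0 0; 100 0 0 0 0 0 0", newtons=40)

```text
clock: 33.7
tcp_pos: [0.4339, 0.2626, 0.0611]
orientation: [0.001, 0.006, 1.0, 0.0]
wrist_force: [-0.3, -0.5, 0.6]
finger_gap: 0.0856
```

>>> play_rows(series="0 0 0 0 0 0 0; 0 0 0 0 0 0 0; 0 0 0 0 0 0 0; 0 0 0 0 0 0 0; 0 0 0 0 0 0 0; 0 0 0 0 0 0 0")

```text
clock: 34.45
tcp_pos: [0.4338, 0.2627, 0.0611]
orientation: [0.001, 0.006, 1.0, 0.0]
wrist_force: [-0.0, -0.9, 5.3]
finger_gap: 0.0652
```

>>> play_rows(series="0 0 0 -1 0 0 0; 0 0 0 -3 0 0 0; 0 0 0 -4 0 0 0; 0 0 0 -4 0 0 0; 0 0 0 -2 0 0 0; 0 0 0 0 0 0 0; 0 0 0 0 0 0 0")

```text
clock: 35.33
tcp_pos: [0.4322, 0.2623, 0.199]
orientation: [-0.001, 0.006, 1.0, -0.0]
wrist_force: [-0.5, 0.6, -2.3]
finger_gap: 0.0653
```

>>> play_rows(series="0 -3 0.2 0 0 0 0; 0 -4.5 0.3 0 0 0 0; 0 -4.5 0.3 0 0 0 0; 0 -4.5 0.3 0 0 0 0; 0 -4 0.3 0 0 0 0; 0 -1.6 0.2 0 0 0 0; 0 0 0 0 0 0 0; 0 0 0 0 0 0 0; 0 0 0 0 0 0 0")

```text
clock: 36.45
tcp_pos: [0.653, 0.2759, 0.1997]
orientation: [-0.0, 0.006, 1.0, -0.0]
wrist_force: [-0.1, -1.0, -1.0]
finger_gap: 0.065
```

Run:
```python
from h import *
im=cams.read_camera("side"); cv2.imwrite("pics/side10.png",im[:,:,::-1])
cv2.imwrite("pics/c10.png",cv2.resize(im[100:360,0:260,::-1],(560,560)))
s=get_state(); print(s['tcp_pos'].round(4),s['orientation'].round(4),s['wrist_force'].round(2),s['finger_gap'])
```

```text
[0.6532 0.2759 0.2001] [-1.0e-04  5.7e-03  1.0e+00  0.0e+00] [-0.35 -0.62 -1.  ] 0.06483643045483348
```

View pics/c10.png

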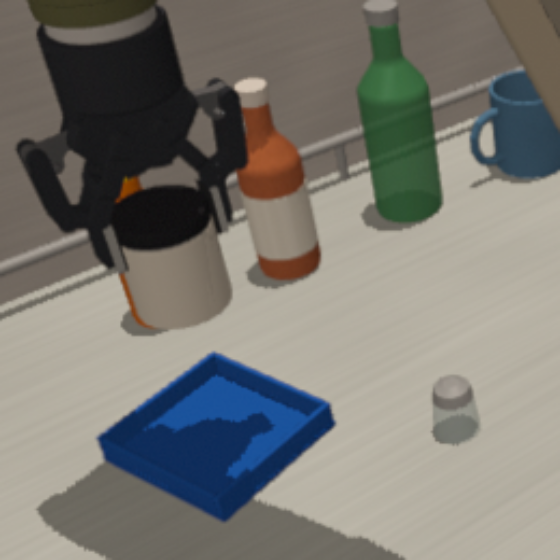

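>>> play_rows(series="0 0 0.2 2 0 0 0; 0 0 0 4 0 0 0; 0 0 0 4 0 0 0; 0 0 0 2 0 0 0; 0 0 0 1 0 0 0; 0 0 0 0 0 0 0; 0 0 0 0 0 0 0; 0 0 0 0 0 0 0")

```text
clock: 37.5
tcp_pos: [0.6549, 0.2781, 0.0713]
orientation: [0.001, 0.006, 1.0, 0.0]
wrist_force: [-0.3, 0.3, -1.1]
finger_gap: 0.0651
```

>>> play_rows(series="0 0.1 0 0.3 0 0 0; 0 0 0 0.25 0 0 0; 0 0 0 0 0 0 0; 0 0 0 0 0 0 0")

```text
clock: 38.0
tcp_pos: [0.6532, 0.2779, 0.0661]
orientation: [0.001, 0.006, 1.0, 0.0]
wrist_force: [-2.8, -1.0, 7.1]
finger_gap: 0.0649
```

Contact (+7 N). Release, retreat upward, then back off out of the views.

>>> play_rows(series="40 0 0 -0.05 0 0 0; 90 0 0 0 0 0 0; 100 0 0 0 0 0 0; 100 0 0 0 0 0 0; 100 0 0 -2 0 0 0; 100 0 0 -5 0 0 0; 100 0 0 -6 0 0 0; 100 0 0 -5 0 0 0; 100 0 0 0 0 0 0")

```text
clock: 39.12
tcp_pos: [0.6554, 0.2785, 0.2508]
orientation: [0.005, 0.006, 1.0, 0.001]
wrist_force: [0.6, 0.3, -0.5]
finger_gap: 0.0857
```

>>> play_rows(series="100 4 2 0 0 0 0; 100 5 3 0 0 0 0; 100 5 3 0 0 0 0; 100 5 3 0 0 0 0; 100 5 3 0 0 0 0; 100 5 3 0 0 0 0; 100 4 3 0 0 0 0; 100 4 3 0 0 0 0; 100 0 0 0 0 0 0")

```text
clock: 40.25
tcp_pos: [0.2826, 0.5135, 0.2435]
orientation: [-0.001, 0.003, 1.0, -0.001]
wrist_force: [0.5, -0.3, 0.4]
finger_gap: 0.0853
```

Run:
```python
from m2 import *
run("11",[('black',(.653,.278,.085),.033),('yellow',(.643,-.2665,.196),.023),('egg',(.536,-.122,.045),.022)])
s=get_state(); print(s['tcp_pos'].round(4),s['wrist_force'].round(2),s['clock'])
```

```text
top black [0.6578 0.2727] 0.0407 0.033 0.0193
top yellow [ 0.6432 -0.2682] 0.0204 0.023 0.0012
top egg [ 0.5358 -0.125 ] 0.0198 0.022 0.0014
side black [0.6472 0.2802] 0.0355 0.033 0.0057
side yellow [ 0.6429 -0.2644] 0.0229 0.023 0.0027
side egg [ 0.5199 -0.1055] 0.0367 0.022 0.021
[0.2852 0.5121 0.2437] [-0.09  0.12 -1.25] 40.35
```

View pics/side11.png

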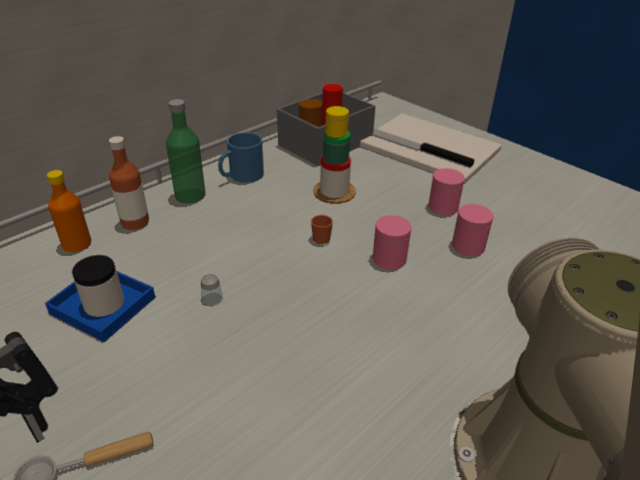

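View pics/top11.png

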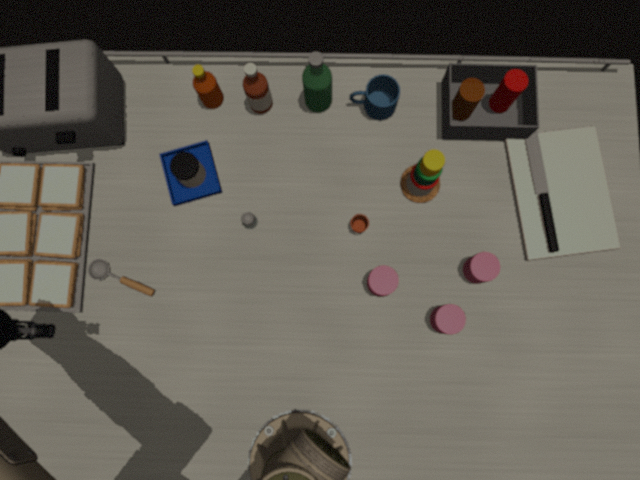

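The side view shows the stack on the mat at (336,155) and the black tin upright in the tray at (97,285). In both views the salt shaker, egg cup and pink tins are where they were. Everything is released and the arm is clear.

```bash
python3 -c "
from workcell import workorder
print(workorder.hand_in())"
```

```text
the job is handed in; nothing more can be done
None
```

The job is done and handed in at about 40 s on the clock, well under the 128 s limit. I lifted both big tins: black read about 1.7–2 N, so it is the nearly empty one, and red read about 7.5 N, so it is the full one. In order, I put red in the middle of the cork mat, green on red, yellow on green, and black in the blue tray.

**Last checks:**
- **Stack:** it is upright, and the lid centres agree within about 1.5 mm in the top view. Red sits within about 2 mm of the mat's centre.
- **Tray:** the black tin stands upright inside it, released at about (0.653, 0.278), against a measured tray centre of (0.6527, 0.278).
- **Bystanders:** the salt shaker, egg cup and pink tins look unmoved in both views, and the arm is clear of everything.

**What disagreed:**
- **Camera views:** they differ by about 4–5 mm in y. I used their mean, which matched a known tin position to about 1 mm.
- **Black tin's circle fit:** in the last top picture it was poor (residual 19 mm), probably because shaded parts of the tin or tray got into the mask. I judged that placement from the arm's release position and by eye.
- **Egg cup fit in the side view:** it was also poor, in the first picture as well as the last. Its top view position stayed the same within 1 mm.

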